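# Fit the tall spacer sleeve on the tiered serving stand

### The arm

A 7-joint arm with a two-finger parallel gripper is mounted at the origin on a cart in front of the work surface, level with it; the furniture and walls round the work are solid. World frame = base frame: x ahead of the robot, y to its left, z up, the work surface at z = 0. Lengths are in m, angles in rad, forces in N, time in s.
With the tool pointing down it reaches from about 0.425 to 0.925 m from the base axis. Payload 6.8 kg.
Tool frame: the origin (TCP) lies between the finger pads; the fingertips stand 11 mm ahead of it and the grasp point (between the pads) lies 8 mm behind it; z points along the fingers, y is the line along which they close (so a half turn about z gives the same grasp; the last joint's range is limited). The gripper opens to 85 mm and grips with 20 to 120 N. Pads are 22 mm wide; open, the fingers measure 114 mm over their backs; the gripper's body (76 mm by 85 mm) begins 54 mm behind the grasp point. The pads swing forward as they close: fully open they stand 13 mm farther back than shut.
Start: joints at [1.09, 0.477, 0.022, 1.555, -0.011, 1.109, -0.083], TCP at [0.246, -0.629, 0.215] pointing down, gripper open.
Joint ranges: [-2.96, 2.96], [-0.34, 2.1], [-1.41, 1.46], [0.24, 2.44], [-1.37, 4.51], [0.17, 1.92], [-2.96, 2.96]. Speed limits (rad/s): [2.39, 2.39, 3.14, 3.14, 3.14, 3.14, 3.14].

### API

Orientations are given as a rotation vector (axis times angle).
In Python, from bench import r gives the robot as it stands.
- The arm moves only by the tool send_rows, never from a script. Its argument "deltas" is a list of rows, each an object of numbers: "dx", "dy", "dz": the shift along the world's x, y, z in mm; "rx", "ry", "rz": the turn, a rotation vector about the world's x, y, z in degrees. A call has 1 to 5 rows; each row is the pose to reach, as a shift and turn from the pose commanded when the call began; what a row does not reach only later rows make up. A row lasts 1/12 s, in which the tool goes at most 41.7 mm and 7.16 degrees, less where a joint would pass 70% of its speed; a pose out of reach is approached as far as the arm can. A call with a gripper value outside its range is refused whole. "jaw" is the finger opening in mm, from 0 to 85.4, set as the call begins (left out, the last holds). The fingers move at their own pace and stop on an object; "newtons" is the grip in N (left out, the last holds). Time passes only in rows, so rows that repeat a pose let the fingers close. It gives the time, the measured TCP pose, the force, the opening and the grip force at its end, in the units of the state.
- r.get_obs(): the state, without advancing time (a new reading comes with each control period).
- r.grab_frame(name): name is "side" or "top" or "wrist"; returns a dict with "frame" (384x512x3 uint8, blue, green, red), "z_map" (384x512 float32, m along the optical axis (not along the pixel's ray), 0 where there is no reading), "vertical_fov" (degrees; the focal length in pixels is half the picture's height over the tangent of half this angle, whatever the lens; pixels are square), "cx", "cy" (the principal point, pixels), "xyz" and "orientation" of the camera in the world. Camera axes: x right, y down, z forward; pixel columns grow to the right and rows downward; lengths in m; the calibration is good to about 2 mm. The wrist camera is an equidistant fisheye: a pixel r from the principal point sees the ray r / f radians off the axis. A picture is of the moment at which its call begins.
- r.hand_in(): hands the job in; it is judged then, once.
The state is a dict: "clock": time; "joints": joint angles; "qvel": joint speeds; "tau": joint torques, N m; "tcp_pos": TCP position; "orientation": TCP orientation; "contact_force": force on the tool from outside, world axes, zero at the start; "moment": the same for the moment, N m; "grip_width": finger opening in m; "gripper_force": force on a finger pad.
Only numpy, scipy, OpenCV 4.12 (cv2) and the standard library are available. Lean on these libraries where they do the work, as an engineer would, in place of code of your own. Each camera call takes 0.05 s, during which the arm holds its last target. There are 200 camera calls.

### The job

Start putting the tiered serving stand together: slide the tall blue spacer sleeve over the brass rod in the middle of the dark wooden base plate, lower it until it stands upright and flat on the plate, and only then let it go; do not let it drop down the rod. Leave the short white sleeve where it is, and do not shove the stand about.

Things in the scene. Friction and masses are not known exactly. Their poses are not given: they have to be found in the camera images.
- tall_sleeve: the tall blue glazed spacer sleeve, a plain tube open at both ends, standing upright on the worktop: 46 mm outside diameter, 32 mm bore, 70 mm high, about 0.11 kg. Origin: centre of its lower end, z along the tube's axis (up). It is round, so its yaw does not matter; it can be gripped across the outside from above.
- short_sleeve: the short white sleeve of the same diameters (46 mm outside, 32 mm bore) but only 35 mm high, standing upright on the worktop; not wanted now, leave it alone. Origin: centre of its lower end, z up.
- stand: base of the serving stand, loose on the worktop, 1.3 kg: round flat dark wooden plate, 170 mm across, 16 mm thick, with a fixed upright brass rod in its middle, 16 mm in diameter, rising 85 mm above the plate's top (tip 101 mm above the worktop; the last 20 mm taper to 6 mm). Origin: centre of the underside, on the rod's axis, z up. The sleeve has 8 mm to spare all round the rod.
Mind the look-alikes: they are no part of the job. Several things have the shape of the stand; the one meant has the colours described above.

How it is judged:
At the end, for the whole second after the job is handed in: The tall sleeve is round the rod (axes within 12 mm), its lower end on the plate (within 6 mm), upright within about 8 degrees and at rest; the stand is still level on the worktop, and the short sleeve is not on it (horizontal distance between tall_sleeve and stand below 0.012 m and z of tall_sleeve in the frame of stand between 0.01 and 0.022 m and angle between tall_sleeve's own z axis and vertical below 0.15 rad and angle between stand's own z axis and vertical below 0.1 rad and height (world z) of stand below 0.01 m and linear speed of tall_sleeve below 0.03 m/s and horizontal distance between short_sleeve and stand above 0.05 m); the robot touches nothing.
It fails at once if the tall sleeve is dropped down the rod (falls faster than 0.7 m/s, as after 25 mm of free fall) (horizontal distance between tall_sleeve and stand below 0.02 m and z of tall_sleeve in the frame of stand below 0.1 m and linear speed of tall_sleeve above 0.7 m/s).
It fails at once if the short sleeve is moved more than 30 mm (distance of short_sleeve from where it was at the start of the episode above 0.03 m).
It fails at once if the stand is shoved more than 40 mm or tipped (distance of stand from where it was at the start of the episode above 0.04 m or angle between stand's own z axis and vertical above 0.25 rad).
It also fails if it takes over 40 s, if anything falls off the work surface, if the arm or the gripper's body presses on something with over 40 N, if the wrist force passes 120 N, or if a joint passes its speed limit or range.

## Working session

There is one attempt and no reset: what is moved stays moved. The work goes in short steps, Python scripts to look and compute and a tool call to move; the robot and the scene stay as the last step left them, time stands still between calls to the robot, and variables do not carry over. Pictures are saved under pics/ and viewed, at most 10 in all, crops included, and the job is handed in when it is done.

Besides the shell and the picture viewer there is one more tool, called after "Request:" by a JSON object that holds its "op" and its "data". send_rows: Moves the arm, as the interface text tells. Its arguments: {"type":"object","properties":{"deltas":{"type":"array","items":{"type":"object","properties":{"dx":{"type":"number"},"dy":{"type":"number"},"dz":{"type":"number"},"rx":{"type":"number"},"ry":{"type":"number"},"rz":{"type":"number"}}}},"jaw":{"type":"number"},"newtons":{"type":"number"}},"required":["deltas"]}

```bash
mkdir -p pics; cat > h.py <<'E'
import numpy as np, cv2
from scipy.spatial.transform import Rotation as R
from bench import r
def grab(n):
    d=r.grab_frame(n); np.savez(f'{n}.npz',**d); return d
def pts(d):
    z=d['z_map']; f=192/np.tan(np.radians(d['vertical_fov'])/2)
    v,u=np.mgrid[:384,:512]
    P=np.dstack([(u-d['cx'])/f*z,(v-d['cy'])/f*z,z])
    return P@R.from_rotvec(d['orientation']).as_matrix().T+d['xyz']
E
python3 - <<'E'
from h import *
a=grab('top');b=grab('side')
cv2.imwrite('pics/t.png',a['frame']);cv2.imwrite('pics/s.png',b['frame'])
for d in(a,b):print(d['xyz'],R.from_rotvec(d['orientation']).as_matrix()[:,2],d['vertical_fov'])
print(r.get_obs())
E
```

```text
[0.25073413 0.07655123 1.25999328] [ 0.13429098 -0.00259959 -0.99093853] 43.15688730657331
[0.04846182 0.707776   0.57817322] [ 0.41416388 -0.68894809 -0.5948267 ] 52.210314944222624
{'clock': 0.1, 'joints': array([ 1.0899009 ,  0.47772742,  0.02234086,  1.55637049, -0.01151368,
        1.10929314, -0.0831166 ]), 'qvel': array([ 0.00013183, -0.00328549,  0.0004135 , -0.0021508 , -0.00026349,
        0.00022817, -0.00013421]), 'tau': array([ 4.25949809e-03, -5.97761607e+01,  1.61353592e+00, -2.81955117e+01,
        1.29097741e-02,  4.97477435e-03,  2.37324571e-05]), 'tcp_pos': array([ 0.24563244, -0.62810721,  0.21370866]), 'orientation': array([-3.08558510e+00, -5.81898856e-01,  6.53185713e-04]), 'contact_force': array([-0.98356181, -0.30936819,  0.01866452]), 'moment': array([ 0.0058721 , -0.03304208, -0.02427377]), 'gripper_force': 0.0, 'grip_width': 0.0855162400790736}
```

View pics/t.png

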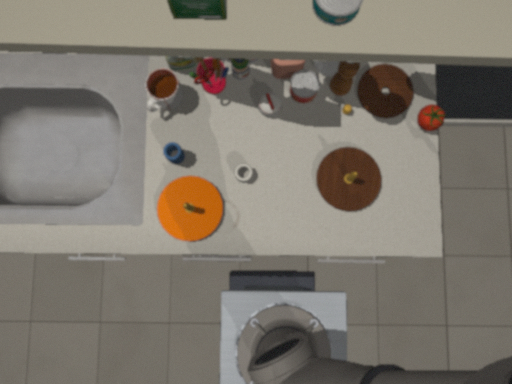

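View pics/s.png

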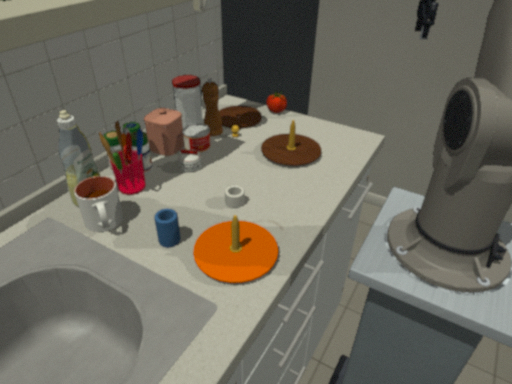

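The top view shows the blue sleeve at (173,153), the white sleeve at (244,173), and the dark stand with brass rod at (349,180). The orange stand at (190,208) is a decoy. The side view agrees: sleeve at (168,228), stand at (291,150).

```bash
python3 - <<'E'
from h import *
def fit(P,r0):
    from scipy.optimize import least_squares
    c=P.mean(0); s=least_squares(lambda q:np.hypot(P[:,0]-q[0],P[:,1]-q[1])-r0,c[:2],loss='soft_l1',f_scale=.002); return s.x,np.sqrt(np.mean(s.fun**2))
for n in('top','side'):
    d=dict(np.load(n+'.npz')); P=pts(d); hsv=cv2.cvtColor(d['frame'],cv2.COLOR_BGR2HSV)
    H,S,V=[hsv[...,i].astype(int) for i in range(3)]
    X,Y,Z=P[...,0],P[...,1],P[...,2]
    box=(173,153,16) if n=='top' else (168,228,26)
    v,u=np.mgrid[:384,:512]
    def near(c): return (abs(u-c[0])<c[2])&(abs(v-c[1])<c[2])
    m=near(box)&(Z>.01)&(Z<.09)&(d['z_map']>0)&(H>95)&(H<130)&(S>80)
    Q=P[m]; print(n,'blue',m.sum(),Q.min(0),Q.max(0))
    top=Q[Q[:,2]>.062]; print(' ring',len(top),(top.min(0)+top.max(0))/2,fit(top,.0195))
    if n=='side':
        wall=Q[Q[:,2]<.06];print(' wall',fit(wall,.023))
    c=(349,180,40) if n=='top' else (291,150,36)
    m=near(c)&(Z>.008)&(Z<.024); Q=P[m]; print(' plate',m.sum(),np.median(Q,0),(Q.min(0)+Q.max(0))/2,Q.max(0)-Q.min(0))
    (cx,cy),rr=cv2.minEnclosingCircle(Q[:,:2].astype(np.float32)); print(' circ',cx,cy,rr)
    m=near(c)&(Z>.03)&(Z<.115); Q=P[m]; print(' rod',m.sum(),Q.mean(0),Q.min(0),Q.max(0))
    c=(244,173,14) if n=='top' else (234,196,16)
    m=near(c)&(Z>.025)&(Z<.06); Q=P[m]; print(' white',m.sum(),(Q.min(0)+Q.max(0))/2)
    m=(Z>.12)&(d['z_map']>0)&(X>.35); 
    if n=='top': print(' tall min x',[(yy,X[(Z>.12)&(X>.4)&(abs(Y-yy)<.05)].min().round(3),Z[(Z>.12)&(X>.4)&(abs(Y-yy)<.05)].max().round(2)) for yy in(-.2,-.1,0,.1,.2,.3,.4)])
E
```

```text
top blue 226 [0.47360088 0.26187773 0.01310094] [0.51497639 0.30416202 0.07506968]
 ring 104 [0.49480533 0.28353134 0.06876395] (array([0.49537169, 0.28383982]), np.float64(0.002077713927068358))
 plate 3218 [ 0.43720507 -0.16526786  0.01539994] [ 0.43935637 -0.16655687  0.01605032] [0.16650799 0.16754737 0.01578295]
 circ 0.4324539005756378 -0.17577114701271057 0.09556622803211212
 rod 62 [ 0.43703116 -0.16364119  0.07418678] [ 0.43169522 -0.17311949  0.03148573] [ 0.447479   -0.15855207  0.09933487]
 white 140 [0.45093637 0.10629608 0.03278212]
 tall min x [(-0.2, np.float64(0.592), np.float64(0.45)), (-0.1, np.float64(0.594), np.float64(0.49)), (0, np.float64(0.595), np.float64(0.49)), (0.1, np.float64(0.598), np.float64(0.52)), (0.2, np.float64(0.599), np.float64(0.52)), (0.3, np.float64(0.601), np.float64(0.45)), (0.4, np.float64(0.602), np.float64(0.45))]
side blue 696 [0.47145449 0.26505545 0.01008051] [0.5165433  0.3089031  0.07126744]
 ring 206 [0.49399889 0.2864684  0.06670932] (array([0.49414777, 0.28719351]), np.float64(0.002132925497815616))
 wall (array([0.49562627, 0.28538261]), np.float64(0.003002788797877409))
 plate 1496 [ 0.43118745 -0.15565755  0.01362918] [ 0.49140451 -0.19244846  0.01588758] [0.27754237 0.22602336 0.01575912]
 circ 0.4964061975479126 -0.21005013585090637 0.1607901155948639
 rod 128 [ 0.43597973 -0.1612615   0.06355449] [ 0.42964686 -0.16879553  0.0302258 ] [ 0.44547057 -0.155028    0.09933353]
 white 177 [0.44900219 0.10722572 0.03009978]
```

Request:
{"op": "send_rows", "data": {"deltas": [{"dx":17,"dy":36},{"dx":34,"dy":72},{"dx":51,"dy":108},{"dx":68,"dy":144},{"dx":85,"dy":180}], "jaw": 85}}

```text
$.deltas[0]: bad value
```

Request:
{"op": "send_rows", "data": {"deltas": [{"dx":17,"dy":36},{"dx":34,"dy":72},{"dx":51,"dy":108},{"dx":68,"dy":144},{"dx":85,"dy":180}]}}

```text
$.deltas[0]: bad value
```

Request:
{"op": "send_rows", "data": {"deltas": [{"dx":15,"dy":36},{"dx":30,"dy":72},{"dx":45,"dy":108},{"dx":54,"dy":144},{"dx":60,"dy":180}]}}

```text
$.deltas[0]: bad value
```

Request:
{"op": "send_rows", "data": {"deltas": [{"dx":4,"dy":36},{"dx":8,"dy":72},{"dx":12,"dy":108},{"dx":16,"dy":144},{"dx":20,"dy":180}]}}

```text
$.deltas[0]: bad value
```

Request:
{"op": "send_rows", "data": {"deltas": [{"dx":17,"dy":36,"dz":0,"rx":0,"ry":0,"rz":0},{"dx":34,"dy":72,"dz":0,"rx":0,"ry":0,"rz":0},{"dx":51,"dy":108,"dz":0,"rx":0,"ry":0,"rz":0},{"dx":68,"dy":144,"dz":0,"rx":0,"ry":0,"rz":0},{"dx":85,"dy":180,"dz":0,"rx":0,"ry":0,"rz":0}], "jaw": 85}}

```text
clock: 0.52
tcp_pos: [0.3311, -0.4466, 0.2142]
orientation: [-3.087, -0.582, 0.001]
contact_force: [1.0, 0.3, 0.8]
grip_width: 0.0851
gripper_force: 0.0
```

Request:
{"op": "send_rows", "data": {"deltas": [{"dx":17,"dy":36,"dz":0,"rx":0,"ry":0,"rz":0},{"dx":34,"dy":72,"dz":0,"rx":0,"ry":0,"rz":0},{"dx":51,"dy":108,"dz":0,"rx":0,"ry":0,"rz":0},{"dx":68,"dy":144,"dz":0,"rx":0,"ry":0,"rz":0},{"dx":85,"dy":180,"dz":0,"rx":0,"ry":0,"rz":0}]}}

```text
clock: 0.93
tcp_pos: [0.416, -0.2667, 0.2145]
orientation: [-3.087, -0.582, 0.0]
contact_force: [0.3, 0.2, -0.5]
grip_width: 0.0852
gripper_force: 0.0
```

Request:
{"op": "send_rows", "data": {"deltas": [{"dx":17,"dy":36,"dz":0,"rx":0,"ry":0,"rz":0},{"dx":34,"dy":72,"dz":0,"rx":0,"ry":0,"rz":0},{"dx":46,"dy":108,"dz":0,"rx":0,"ry":0,"rz":0},{"dx":54,"dy":144,"dz":0,"rx":0,"ry":0,"rz":0},{"dx":60,"dy":180,"dz":0,"rx":0,"ry":0,"rz":0}]}}

```text
clock: 1.35
tcp_pos: [0.4761, -0.0867, 0.2145]
orientation: [-3.087, -0.583, 0.0]
contact_force: [1.3, -0.0, -0.9]
grip_width: 0.0847
gripper_force: 0.0
```

Request:
{"op": "send_rows", "data": {"deltas": [{"dx":4,"dy":36,"dz":0,"rx":0,"ry":0,"rz":0},{"dx":8,"dy":72,"dz":0,"rx":0,"ry":0,"rz":0},{"dx":12,"dy":108,"dz":0,"rx":0,"ry":0,"rz":0},{"dx":16,"dy":144,"dz":0,"rx":0,"ry":0,"rz":0},{"dx":20,"dy":180,"dz":0,"rx":0,"ry":0,"rz":0}]}}

```text
clock: 1.77
tcp_pos: [0.4955, 0.0929, 0.2145]
orientation: [3.087, 0.582, -0.0]
contact_force: [0.6, -0.4, -0.7]
grip_width: 0.0846
gripper_force: 0.0
```

```bash
python3 - <<'E'
from h import *
print(r.get_obs()['joints'])
E
```

```text
[ 0.06402812  0.22731116 -0.42934653  1.93336706  0.11160818  1.00409899
 -1.61386119]
```

Request:
{"op": "send_rows", "data": {"deltas": [{"dx":0,"dy":40,"dz":0,"rx":0,"ry":0,"rz":0},{"dx":0,"dy":80,"dz":0,"rx":0,"ry":0,"rz":0},{"dx":0,"dy":120,"dz":0,"rx":0,"ry":0,"rz":0},{"dx":0,"dy":160,"dz":0,"rx":0,"ry":0,"rz":0},{"dx":0,"dy":192,"dz":0,"rx":0,"ry":0,"rz":0}]}}

```text
clock: 2.18
tcp_pos: [0.4949, 0.2866, 0.2144]
orientation: [-3.086, -0.585, 0.001]
contact_force: [0.0, 0.3, -1.1]
grip_width: 0.0854
gripper_force: 0.0
```

Request:
{"op": "send_rows", "data": {"deltas": [{"dx":0,"dy":0,"dz":-15,"rx":0,"ry":0,"rz":0},{"dx":0,"dy":0,"dz":-40,"rx":0,"ry":0,"rz":0},{"dx":0,"dy":0,"dz":-60,"rx":0,"ry":0,"rz":0},{"dx":0,"dy":0,"dz":-75,"rx":0,"ry":0,"rz":0},{"dx":0,"dy":0,"dz":-80,"rx":0,"ry":0,"rz":0}]}}

```text
clock: 2.6
tcp_pos: [0.4943, 0.2821, 0.1317]
orientation: [3.085, 0.582, -0.007]
contact_force: [0.1, 0.2, -0.5]
grip_width: 0.0851
gripper_force: 0.0
```

```bash
python3 - <<'E'
from h import *
o=r.get_obs();print(o['tcp_pos'],o['joints'])
d=grab('wrist');cv2.imwrite('pics/w.png',d['frame']);print(d['xyz'],R.from_rotvec(d['orientation']).as_matrix(),d['vertical_fov'])
E
```

```text
[0.49425184 0.28213298 0.13172694] [-0.25591207  0.44320038 -0.47497422  1.8613255   0.25192609  0.90137018
 -2.04802568]
[0.56434908 0.30859344 0.29109963] [[ 3.65172816e-01 -8.89866587e-01 -2.73470787e-01]
 [-9.30939258e-01 -3.48759759e-01 -1.08253076e-01]
 [ 9.55188846e-04  2.94115772e-01 -9.55769324e-01]] 65.70646984690485
```

View pics/w.png

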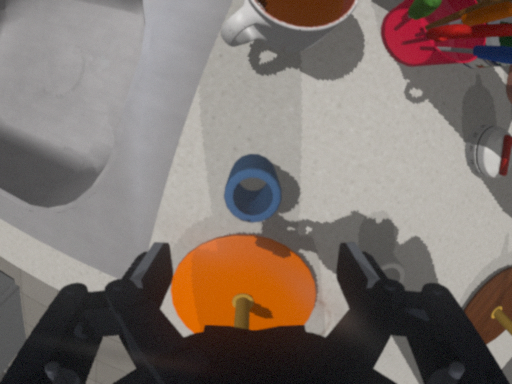

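The wrist view shows the blue sleeve's ring at (252,190), laterally between the fingertips at (155,255) and (355,255). I'll check it numerically.

```bash
cat >> h.py <<'E'
def wpts(d):
    z=d['z_map']; f=192/np.tan(np.radians(d['vertical_fov'])/2)
    v,u=np.mgrid[:384,:512]; x=u-d['cx'];y=v-d['cy'];rr=np.hypot(x,y)+1e-9;t=np.tan(rr/f)/rr
    P=np.dstack([x*t*z,y*t*z,z])
    return P@R.from_rotvec(d['orientation']).as_matrix().T+d['xyz']
E
python3 - <<'E'
from h import *
d=dict(np.load('wrist.npz'));P=wpts(d);hsv=cv2.cvtColor(d['frame'],cv2.COLOR_BGR2HSV).astype(int)
v,u=np.mgrid[:384,:512]
m=(abs(u-252)<35)&(abs(v-188)<40)&(hsv[...,0]>95)&(hsv[...,0]<130)&(hsv[...,1]>80)
Q=P[m];print(Q.min(0),Q.max(0))
T=Q[Q[:,2]>np.percentile(Q[:,2],97)-.004];print(len(T),(T.min(0)+T.max(0))/2,cv2.minEnclosingCircle(T[:,:2].astype(np.float32)))
print(r.get_obs()['tcp_pos'])
E
```

```text
[0.47748378 0.26248027 0.00237876] [0.56434908 0.30859344 0.29109963]
1181 [0.52091643 0.28553685 0.1792656 ] ((0.5215198993682861, 0.292199969291687), 0.04595936834812164)
[0.49444861 0.28230017 0.13209225]
```

```bash
python3 - <<'E'
from h import *
d=dict(np.load('wrist.npz'));P=wpts(d);hsv=cv2.cvtColor(d['frame'],cv2.COLOR_BGR2HSV).astype(int)
v,u=np.mgrid[:384,:512]
m=(abs(u-252)<35)&(abs(v-188)<40)&(hsv[...,0]>95)&(hsv[...,0]<130)&(hsv[...,1]>80)&(P[...,2]<.085)&(d['z_map']>0)
T=P[m];T=T[T[:,2]>.064];print(len(T),T.min(0),T.max(0),cv2.minEnclosingCircle(T[:,:2].astype(np.float32)))
E
```

```text
1261 [0.47748378 0.26248027 0.06404177] [0.52061223 0.3060627  0.07241414] ((0.49867427349090576, 0.28396540880203247), 0.022293930873274803)
```

Request:
{"op": "send_rows", "data": {"deltas": [{"dx":2,"dy":2,"dz":-20,"rx":0,"ry":0,"rz":0},{"dx":2,"dy":2,"dz":-45,"rx":0,"ry":0,"rz":0},{"dx":2,"dy":2,"dz":-68,"rx":0,"ry":0,"rz":0},{"dx":2,"dy":2,"dz":-84,"rx":0,"ry":0,"rz":0},{"dx":2,"dy":2,"dz":-90,"rx":0,"ry":0,"rz":0}]}}

```text
clock: 3.07
tcp_pos: [0.4972, 0.2846, 0.0431]
orientation: [3.086, 0.582, -0.004]
contact_force: [-0.5, 0.2, 0.2]
grip_width: 0.0849
gripper_force: 0.0
```

Request:
{"op": "send_rows", "data": {"deltas": [{"dx":0,"dy":0,"dz":0,"rx":0,"ry":0,"rz":0},{"dx":0,"dy":0,"dz":0,"rx":0,"ry":0,"rz":0}]}}

```text
clock: 3.23
tcp_pos: [0.4985, 0.2858, 0.0456]
orientation: [-3.087, -0.582, -0.002]
contact_force: [0.4, 0.3, 0.7]
grip_width: 0.0851
gripper_force: 0.0
```

Request:
{"op": "send_rows", "data": {"deltas": [{"dx":0,"dy":0,"dz":-5,"rx":0,"ry":0,"rz":0},{"dx":0,"dy":0,"dz":-5,"rx":0,"ry":0,"rz":0}]}}

```text
clock: 3.4
tcp_pos: [0.4984, 0.2856, 0.0403]
orientation: [-3.087, -0.582, -0.002]
contact_force: [0.3, -0.3, 0.3]
grip_width: 0.0849
gripper_force: 0.0
```

Request:
{"op": "send_rows", "data": {"deltas": [{"dx":0,"dy":0,"dz":0,"rx":0,"ry":0,"rz":0},{"dx":0,"dy":0,"dz":0,"rx":0,"ry":0,"rz":0},{"dx":0,"dy":0,"dz":0,"rx":0,"ry":0,"rz":0},{"dx":0,"dy":0,"dz":0,"rx":0,"ry":0,"rz":0},{"dx":0,"dy":0,"dz":0,"rx":0,"ry":0,"rz":0}], "jaw": 35, "newtons": 40}}

```text
clock: 3.82
tcp_pos: [0.4982, 0.2855, 0.0403]
orientation: [-3.087, -0.582, -0.001]
contact_force: [-0.4, -1.9, 5.8]
grip_width: 0.0421
gripper_force: 40.3
```

Request:
{"op": "send_rows", "data": {"deltas": [{"dx":0,"dy":0,"dz":0,"rx":0,"ry":0,"rz":0},{"dx":0,"dy":0,"dz":0,"rx":0,"ry":0,"rz":0},{"dx":0,"dy":0,"dz":0,"rx":0,"ry":0,"rz":0},{"dx":0,"dy":0,"dz":0,"rx":0,"ry":0,"rz":0},{"dx":0,"dy":0,"dz":0,"rx":0,"ry":0,"rz":0}]}}

```text
clock: 4.23
tcp_pos: [0.4982, 0.2855, 0.0403]
orientation: [-3.087, -0.582, -0.001]
contact_force: [-1.1, -1.9, 5.7]
grip_width: 0.0418
gripper_force: 40.3
```

Request:
{"op": "send_rows", "data": {"deltas": [{"dx":0,"dy":0,"dz":5,"rx":0,"ry":0,"rz":0},{"dx":0,"dy":0,"dz":12,"rx":0,"ry":0,"rz":0},{"dx":0,"dy":0,"dz":20,"rx":0,"ry":0,"rz":0},{"dx":0,"dy":0,"dz":30,"rx":0,"ry":0,"rz":0},{"dx":0,"dy":0,"dz":35,"rx":0,"ry":0,"rz":0}]}}

```text
clock: 4.65
tcp_pos: [0.4984, 0.2859, 0.0764]
orientation: [-3.086, -0.582, -0.003]
contact_force: [-0.2, 0.4, -2.0]
grip_width: 0.0417
gripper_force: 40.8
```

```bash
python3 - <<'E'
from h import *
a=grab('side');w=grab('wrist')
A=cv2.resize(a['frame'][120:280,80:280],(500,400));cv2.imwrite('pics/g.png',np.hstack([A[:, :400],cv2.resize(w['frame'][100:384,114:398],(400,400))]))
print(r.get_obs())
E
```

```text
{'clock': 4.75, 'joints': array([-0.28376826,  0.52040134, -0.4467883 ,  1.89212244,  0.30672767,
        0.79357724, -2.09388787]), 'qvel': array([-0.00487105,  0.02018145,  0.00519339,  0.01622214,  0.00750327,
       -0.01464153, -0.00749444]), 'tau': array([  0.13265748, -54.77572918,  -5.30741304, -21.82353795,
        -0.06011125,   0.17664938,   0.05970109]), 'tcp_pos': array([0.49876402, 0.28591509, 0.07616955]), 'orientation': array([-3.0863391 , -0.58173053, -0.00404046]), 'contact_force': array([ 0.60831135,  0.61963457, -1.26945945]), 'moment': array([ 0.02288664, -0.0034725 , -0.00731705]), 'gripper_force': 40.83718182519078, 'grip_width': 0.04167831617373315}
```

View pics/g.png

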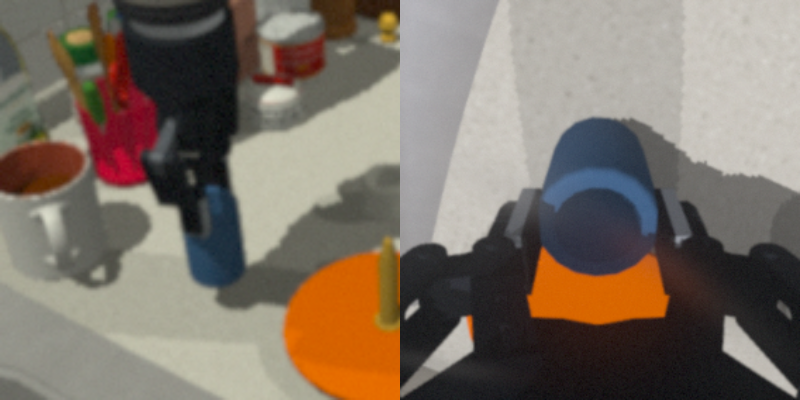

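The sleeve is held between the pads, lifted clear of the worktop and upright: about (215,235) in the left crop and (598,215) in the right. Now I'll measure its axis relative to the TCP.

```bash
cat >> h.py <<'E'
from scipy.optimize import least_squares
def sleeve(names,tcp,zmin=.02,lo=-.05,hi=.06):
    o=[]
    for n in names:
        d=dict(np.load(n+'.npz'));P=(wpts if n=='wrist' else pts)(d);hsv=cv2.cvtColor(d['frame'],cv2.COLOR_BGR2HSV).astype(int)
        m=(hsv[...,0]>98)&(hsv[...,0]<125)&(hsv[...,1]>90)&(d['z_map']>0)&(np.hypot(P[...,0]-tcp[0],P[...,1]-tcp[1])<.04)&(abs(P[...,2]-tcp[2])<.06)
        Q=P[m]; C=cv2.minEnclosingCircle(Q[:,:2].astype(np.float32))
        zt=np.percentile(Q[:,2],99); T=Q[Q[:,2]>zt-.006]; B=Q[Q[:,2]<zt-.008]
        print(n,len(Q),'z',np.percentile(Q[:,2],[1,99]).round(4),'ring',np.round(cv2.minEnclosingCircle(T[:,:2].astype(np.float32))[0],4))
        def res(q):
            z=B[:,2]-tcp[2]
            return np.hypot(B[:,0]-q[0]-q[2]*z,B[:,1]-q[1]-q[3]*z)-.023
        s=least_squares(res,[tcp[0],tcp[1],0,0],loss='soft_l1',f_scale=.001)
        print('  axis at tcp z',s.x.round(4),'rel',(s.x[:2]-tcp[:2]).round(4),len(B),np.median(abs(s.fun)).round(4))
E
python3 -c "
from h import *
sleeve(['side','wrist'],r.get_obs()['tcp_pos'])"
```

```text
side 566 z [0.0419 0.1107] ring [0.4928 0.2913]
  axis at tcp z [0.4972 0.2877 0.0284 0.1015] rel [-0.0016  0.0018] 496 0.001
wrist 3424 z [0.0431 0.1081] ring [0.5015 0.2859]
  axis at tcp z [ 0.4973  0.2881  0.0628 -0.2354] rel [-0.0015  0.0022] 1704 0.0009
```

Request:
{"op": "send_rows", "data": {"deltas": [{"dx":0,"dy":0,"dz":20,"rx":0,"ry":0,"rz":0},{"dx":0,"dy":0,"dz":45,"rx":0,"ry":0,"rz":0},{"dx":0,"dy":0,"dz":75,"rx":0,"ry":0,"rz":0},{"dx":0,"dy":0,"dz":100,"rx":0,"ry":0,"rz":0},{"dx":0,"dy":0,"dz":114,"rx":0,"ry":0,"rz":0}]}}

```text
clock: 5.17
tcp_pos: [0.4987, 0.2862, 0.1916]
orientation: [-3.086, -0.582, -0.005]
contact_force: [0.7, 0.9, -0.3]
grip_width: 0.0419
gripper_force: 41.1
```

Request:
{"op": "send_rows", "data": {"deltas": [{"dx":0,"dy":-15,"dz":0,"rx":0,"ry":0,"rz":0},{"dx":-2,"dy":-40,"dz":0,"rx":0,"ry":0,"rz":0},{"dx":-5,"dy":-70,"dz":0,"rx":0,"ry":0,"rz":0},{"dx":-8,"dy":-100,"dz":0,"rx":0,"ry":0,"rz":0},{"dx":-12,"dy":-130,"dz":0,"rx":0,"ry":0,"rz":0}]}}

```text
clock: 5.58
tcp_pos: [0.4854, 0.154, 0.1884]
orientation: [3.087, 0.583, -0.0]
contact_force: [0.4, -0.5, -1.9]
grip_width: 0.0418
gripper_force: 41.1
```

Request:
{"op": "send_rows", "data": {"deltas": [{"dx":-4,"dy":-30,"dz":0,"rx":0,"ry":0,"rz":0},{"dx":-8,"dy":-60,"dz":0,"rx":0,"ry":0,"rz":0},{"dx":-12,"dy":-90,"dz":0,"rx":0,"ry":0,"rz":0},{"dx":-16,"dy":-120,"dz":0,"rx":0,"ry":0,"rz":0},{"dx":-20,"dy":-150,"dz":0,"rx":0,"ry":0,"rz":0}]}}

```text
clock: 6.0
tcp_pos: [0.4652, 0.0039, 0.1885]
orientation: [3.087, 0.582, -0.0]
contact_force: [0.4, -0.0, -1.7]
grip_width: 0.0415
gripper_force: 41.1
```

Request:
{"op": "send_rows", "data": {"deltas": [{"dx":-5,"dy":-30,"dz":0,"rx":0,"ry":0,"rz":0},{"dx":-11,"dy":-60,"dz":0,"rx":0,"ry":0,"rz":0},{"dx":-16,"dy":-90,"dz":0,"rx":0,"ry":0,"rz":0},{"dx":-20,"dy":-110,"dz":0,"rx":0,"ry":0,"rz":0},{"dx":-22,"dy":-120,"dz":0,"rx":0,"ry":0,"rz":0}]}}

```text
clock: 6.42
tcp_pos: [0.4426, -0.1177, 0.1884]
orientation: [3.088, 0.576, -0.002]
contact_force: [-0.5, -0.1, -1.9]
grip_width: 0.0422
gripper_force: 41.1
```

```bash
python3 - <<'E'
from h import *
a=grab('side');b=grab('top');w=grab('wrist');t=r.get_obs()['tcp_pos'];print(t)
A=cv2.resize(a['frame'][60:180,220:340],(400,400));cv2.imwrite('pics/p.png',np.hstack([A,cv2.resize(w['frame'][100:384,114:398],(400,400))]))
sleeve(['side','wrist'],t)
for n,d,c in(('side',a,(291,150,40)),('top',b,(349,180,40))):
    P=pts(d);hsv=cv2.cvtColor(d['frame'],cv2.COLOR_BGR2HSV).astype(int);v,u=np.mgrid[:384,:512]
    m=(abs(u-c[0])<c[2])&(abs(v-c[1])<c[2])&(abs(P[...,2]-.055)<.05)&(P[...,2]>.03)&(hsv[...,0]>15)&(hsv[...,0]<35)
    Q=P[m];print(n,len(Q))
    if len(Q)>15:
        Q=Q[Q[:,2]<.08];s=least_squares(lambda q:np.hypot(Q[:,0]-q[0],Q[:,1]-q[1])-.008,Q.mean(0)[:2]+[.004,-.004],loss='soft_l1',f_scale=.001);print(s.x,Q.min(0),Q.max(0))
E
```

```text
[ 0.44382725 -0.11425961  0.18852123]
side 419 z [0.1518 0.2171] ring [ 0.435  -0.1143]
  axis at tcp z [ 0.4406 -0.1179  0.0133  0.0062] rel [-0.0032 -0.0036] 360 0.0009
wrist 4963 z [0.1552 0.2196] ring [ 0.4443 -0.117 ]
  axis at tcp z [ 0.4429 -0.1141  0.0018 -0.1957] rel [-0.0009  0.0002] 2471 0.0016
side 128
[ 0.43834252 -0.16623536] [ 0.42939748 -0.16924071  0.03051063] [ 0.44643148 -0.15610898  0.07999389]
top 61
[ 0.43982083 -0.16707779] [ 0.43165981 -0.16987022  0.03145968] [ 0.44312574 -0.1585619   0.07877815]
```

View pics/p.png

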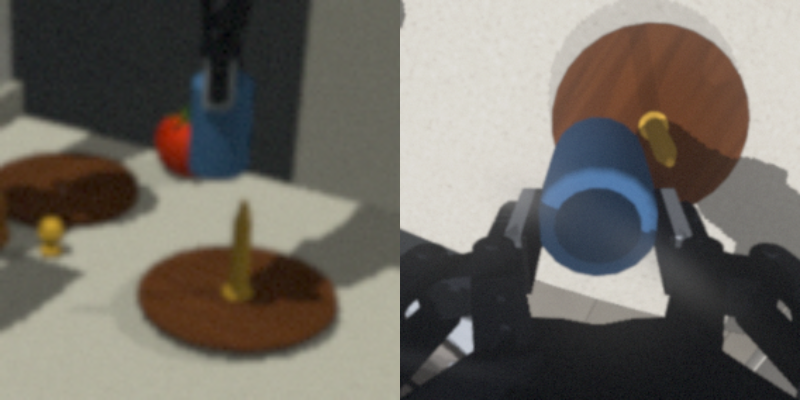

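Left crop: the sleeve hangs upright at (222,120), short of the rod, whose tip is at (243,205). Right crop: the rod at (655,130) is just to the sleeve's right. I'll move over the rod.

Request:
{"op": "send_rows", "data": {"deltas": [{"dx":0,"dy":-10,"dz":0,"rx":0,"ry":0,"rz":0},{"dx":-1,"dy":-25,"dz":0,"rx":0,"ry":0,"rz":0},{"dx":-2,"dy":-40,"dz":0,"rx":0,"ry":0,"rz":0},{"dx":-3,"dy":-50,"dz":0,"rx":0,"ry":0,"rz":0},{"dx":-3,"dy":-52,"dz":0,"rx":0,"ry":0,"rz":0}]}}

```text
clock: 6.98
tcp_pos: [0.4409, -0.1677, 0.1885]
orientation: [3.087, 0.581, -0.0]
contact_force: [0.4, -0.7, -2.1]
grip_width: 0.0417
gripper_force: 41.1
```

Request:
{"op": "send_rows", "data": {"deltas": [{"dx":0,"dy":0,"dz":-6,"rx":0,"ry":0,"rz":0},{"dx":0,"dy":0,"dz":-15,"rx":0,"ry":0,"rz":0},{"dx":0,"dy":0,"dz":-24,"rx":0,"ry":0,"rz":0},{"dx":0,"dy":0,"dz":-30,"rx":0,"ry":0,"rz":0},{"dx":0,"dy":0,"dz":-30,"rx":0,"ry":0,"rz":0}]}}

```text
clock: 7.4
tcp_pos: [0.4397, -0.1656, 0.1567]
orientation: [-3.085, -0.584, 0.005]
contact_force: [-1.0, -0.3, -1.1]
grip_width: 0.0417
gripper_force: 41.1
```

```bash
python3 - <<'E'
from h import *
a=grab('side');w=grab('wrist');t=r.get_obs()['tcp_pos'];print(t)
A=cv2.resize(a['frame'][75:195,230:350],(400,400));cv2.imwrite('pics/q.png',np.hstack([A,cv2.resize(w['frame'][100:384,114:398],(400,400))]))
sleeve(['side','wrist'],t)
E
```

```text
[ 0.44059956 -0.16617821  0.15808423]
side 372 z [0.1213 0.1848] ring [ 0.4327 -0.1599]
  axis at tcp z [ 0.4372 -0.1658 -0.0052  0.0147] rel [-0.0034  0.0004] 319 0.0009
wrist 5278 z [0.124  0.1887] ring [ 0.4414 -0.1668]
  axis at tcp z [ 0.4401 -0.1641 -0.0247 -0.1899] rel [-0.0005  0.002 ] 2780 0.0019
```

View pics/q.png

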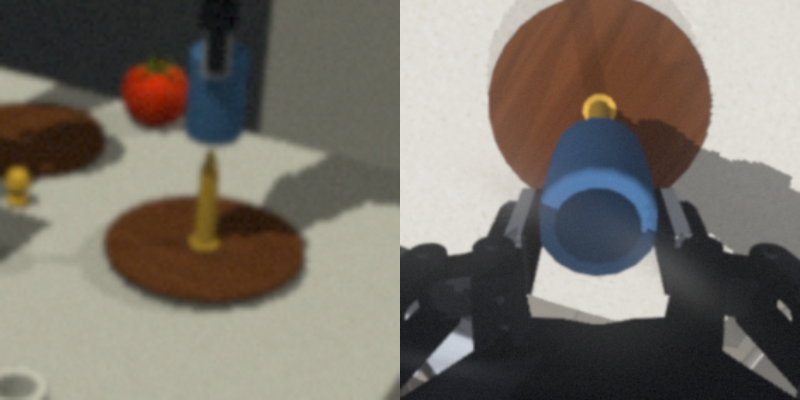

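Left crop: the sleeve at (217,90) hangs directly over the rod tip at (211,152), upright. Right crop: the rod base at (600,107) is in line with the sleeve's axis. Lowering.

Request:
{"op": "send_rows", "data": {"deltas": [{"dx":1,"dy":0,"dz":-6,"rx":0,"ry":0,"rz":0},{"dx":1,"dy":0,"dz":-14,"rx":0,"ry":0,"rz":0},{"dx":1,"dy":0,"dz":-22,"rx":0,"ry":0,"rz":0},{"dx":1,"dy":0,"dz":-30,"rx":0,"ry":0,"rz":0},{"dx":1,"dy":0,"dz":-36,"rx":0,"ry":0,"rz":0}]}}

```text
clock: 7.92
tcp_pos: [0.4413, -0.1665, 0.1214]
orientation: [-3.087, -0.582, 0.002]
contact_force: [-0.4, -0.1, -1.2]
grip_width: 0.0418
gripper_force: 41.1
```

Request:
{"op": "send_rows", "data": {"deltas": [{"dx":0,"dy":0,"dz":-6,"rx":0,"ry":0,"rz":0},{"dx":0,"dy":0,"dz":-14,"rx":0,"ry":0,"rz":0},{"dx":0,"dy":0,"dz":-22,"rx":0,"ry":0,"rz":0},{"dx":0,"dy":0,"dz":-30,"rx":0,"ry":0,"rz":0},{"dx":0,"dy":0,"dz":-36,"rx":0,"ry":0,"rz":0}]}}

```text
clock: 8.33
tcp_pos: [0.4416, -0.1666, 0.0855]
orientation: [-3.087, -0.582, 0.001]
contact_force: [0.5, -0.2, -1.8]
grip_width: 0.0416
gripper_force: 41.1
```

Request:
{"op": "send_rows", "data": {"deltas": [{"dx":0,"dy":0,"dz":-5,"rx":0,"ry":0,"rz":0},{"dx":0,"dy":0,"dz":-10,"rx":0,"ry":0,"rz":0},{"dx":0,"dy":0,"dz":-15,"rx":0,"ry":0,"rz":0},{"dx":0,"dy":0,"dz":-18,"rx":0,"ry":0,"rz":0},{"dx":0,"dy":0,"dz":-18,"rx":0,"ry":0,"rz":0}]}}

```text
clock: 8.75
tcp_pos: [0.4415, -0.1665, 0.068]
orientation: [-3.087, -0.582, 0.001]
contact_force: [-0.1, 0.8, -1.5]
grip_width: 0.0415
gripper_force: 41.1
```

```bash
python3 - <<'E'
from h import *
a=grab('side');w=grab('wrist');o=r.get_obs();t=o['tcp_pos'];print(t,o['contact_force'],o['moment'])
A=cv2.resize(a['frame'][75:195,230:350],(400,400));cv2.imwrite('pics/q2.png',np.hstack([A,cv2.resize(w['frame'][100:384,114:398],(400,400))]))
sleeve(['side','wrist'],t)
E
```

```text
[ 0.44193058 -0.1666396   0.0686288 ] [ 0.16160778  0.08144425 -1.49997489] [0.05119412 0.00475143 0.08073545]
side 299 z [0.0307 0.0958] ring [ 0.4378 -0.1594]
  axis at tcp z [ 0.4392 -0.1665 -0.01    0.0067] rel [-0.0027  0.0001] 264 0.0009
wrist 4788 z [0.0363 0.0996] ring [ 0.4425 -0.1675]
  axis at tcp z [ 0.4412 -0.1679  0.0054  0.0047] rel [-0.0007 -0.0013] 2168 0.0002
```

View pics/q2.png

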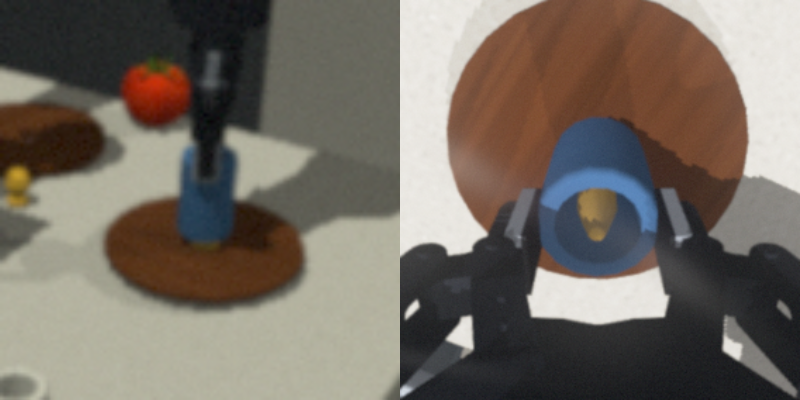

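The rod is well inside the bore, at (597,215) in the right crop, and the sleeve's lower end is still a centimetre above the plate. I'll go down slowly until contact.

Request:
{"op": "send_rows", "data": {"deltas": [{"dx":0,"dy":0,"dz":-2,"rx":0,"ry":0,"rz":0},{"dx":0,"dy":0,"dz":-4,"rx":0,"ry":0,"rz":0},{"dx":0,"dy":0,"dz":-6,"rx":0,"ry":0,"rz":0},{"dx":0,"dy":0,"dz":-8,"rx":0,"ry":0,"rz":0},{"dx":0,"dy":0,"dz":-8,"rx":0,"ry":0,"rz":0}]}}

```text
clock: 9.27
tcp_pos: [0.4416, -0.1666, 0.0602]
orientation: [-3.087, -0.582, 0.001]
contact_force: [-0.3, 0.0, -2.2]
grip_width: 0.0414
gripper_force: 41.1
```

Request:
{"op": "send_rows", "data": {"deltas": [{"dx":0,"dy":0,"dz":-1,"rx":0,"ry":0,"rz":0},{"dx":0,"dy":0,"dz":-2,"rx":0,"ry":0,"rz":0},{"dx":0,"dy":0,"dz":-2,"rx":0,"ry":0,"rz":0}]}}

```text
clock: 9.52
tcp_pos: [0.4418, -0.1666, 0.0585]
orientation: [-3.087, -0.582, 0.0]
contact_force: [-0.3, 0.2, -1.5]
grip_width: 0.0419
gripper_force: 41.1
```

Request:
{"op": "send_rows", "data": {"deltas": [{"dx":0,"dy":0,"dz":-1,"rx":0,"ry":0,"rz":0},{"dx":0,"dy":0,"dz":-1,"rx":0,"ry":0,"rz":0},{"dx":0,"dy":0,"dz":-1,"rx":0,"ry":0,"rz":0}]}}

```text
clock: 9.77
tcp_pos: [0.4419, -0.1666, 0.0576]
orientation: [-3.087, -0.582, -0.0]
contact_force: [-1.0, 0.2, -1.4]
grip_width: 0.0419
gripper_force: 41.1
```

Request:
{"op": "send_rows", "data": {"deltas": [{"dx":0,"dy":0,"dz":-1,"rx":0,"ry":0,"rz":0},{"dx":0,"dy":0,"dz":-1,"rx":0,"ry":0,"rz":0},{"dx":0,"dy":0,"dz":-1,"rx":0,"ry":0,"rz":0}]}}

```text
clock: 10.02
tcp_pos: [0.4418, -0.1666, 0.0566]
orientation: [-3.087, -0.582, 0.0]
contact_force: [0.8, 0.2, -0.4]
grip_width: 0.0419
gripper_force: 41.1
```

Request:
{"op": "send_rows", "data": {"deltas": [{"dx":0,"dy":0,"dz":-1,"rx":0,"ry":0,"rz":0},{"dx":0,"dy":0,"dz":-1,"rx":0,"ry":0,"rz":0},{"dx":0,"dy":0,"dz":-1,"rx":0,"ry":0,"rz":0}]}}

```text
clock: 10.27
tcp_pos: [0.4421, -0.1667, 0.0562]
orientation: [3.087, 0.582, 0.0]
contact_force: [-1.4, 0.6, 6.6]
grip_width: 0.0415
gripper_force: 41.8
```

Contact: force rose to +6.6 N, with the TCP 40 mm above the plate as at the grasp. Releasing.

Request:
{"op": "send_rows", "data": {"deltas": [{"dx":0,"dy":0,"dz":0,"rx":0,"ry":0,"rz":0},{"dx":0,"dy":0,"dz":0,"rx":0,"ry":0,"rz":0},{"dx":0,"dy":0,"dz":0,"rx":0,"ry":0,"rz":0},{"dx":0,"dy":0,"dz":0,"rx":0,"ry":0,"rz":0},{"dx":0,"dy":0,"dz":0,"rx":0,"ry":0,"rz":0}], "jaw": 80, "newtons": 20}}

```text
clock: 10.68
tcp_pos: [0.4419, -0.1667, 0.0556]
orientation: [3.087, 0.582, 0.0]
contact_force: [0.2, 0.1, 0.0]
grip_width: 0.0799
gripper_force: 0.0
```

Request:
{"op": "send_rows", "data": {"deltas": [{"dx":0,"dy":0,"dz":0,"rx":0,"ry":0,"rz":0},{"dx":0,"dy":0,"dz":0,"rx":0,"ry":0,"rz":0},{"dx":0,"dy":0,"dz":0,"rx":0,"ry":0,"rz":0}]}}

```text
clock: 10.93
tcp_pos: [0.4418, -0.1667, 0.0556]
orientation: [3.087, 0.582, -0.0]
contact_force: [0.8, -0.5, 0.6]
grip_width: 0.0799
gripper_force: 0.0
```

Request:
{"op": "send_rows", "data": {"deltas": [{"dx":0,"dy":0,"dz":8,"rx":0,"ry":0,"rz":0},{"dx":0,"dy":0,"dz":20,"rx":0,"ry":0,"rz":0},{"dx":0,"dy":0,"dz":40,"rx":0,"ry":0,"rz":0},{"dx":0,"dy":0,"dz":65,"rx":0,"ry":0,"rz":0},{"dx":0,"dy":0,"dz":95,"rx":0,"ry":0,"rz":0}]}}

```text
clock: 11.35
tcp_pos: [0.4408, -0.1662, 0.1512]
orientation: [-3.086, -0.582, 0.003]
contact_force: [1.5, 0.8, 0.5]
grip_width: 0.0802
gripper_force: 0.0
```

Request:
{"op": "send_rows", "data": {"deltas": [{"dx":0,"dy":0,"dz":25,"rx":0,"ry":0,"rz":0},{"dx":0,"dy":0,"dz":40,"rx":0,"ry":0,"rz":0},{"dx":0,"dy":0,"dz":40,"rx":0,"ry":0,"rz":0},{"dx":0,"dy":0,"dz":40,"rx":0,"ry":0,"rz":0}]}}

```text
clock: 11.68
tcp_pos: [0.4423, -0.1668, 0.1917]
orientation: [3.086, 0.582, 0.003]
contact_force: [-0.1, 0.2, -1.2]
grip_width: 0.08
gripper_force: 0.0
```

```bash
python3 - <<'E'
from h import *
a=grab('side');w=grab('wrist');o=r.get_obs();print(o['tcp_pos'],o['contact_force'])
A=cv2.resize(a['frame'][75:195,230:350],(400,400));cv2.imwrite('pics/f.png',np.hstack([A,cv2.resize(w['frame'][100:384,114:398],(400,400))]))
sleeve(['side','wrist'],np.array([.439,-.1665,.05]))
E
```

```text
[ 0.4411116  -0.16648412  0.18993214] [ 0.13308815 -0.19828271  0.15764286]
side 349 z [0.0206 0.0842] ring [ 0.4391 -0.1608]
  axis at tcp z [ 0.4399 -0.167  -0.0093 -0.0025] rel [ 0.0009 -0.0005] 271 0.0009
wrist 1492 z [0.0281 0.0878] ring [ 0.4429 -0.168 ]
  axis at tcp z [ 0.4418 -0.1627  0.1071  0.0279] rel [0.0028 0.0038] 547 0.0021
```

View pics/f.png

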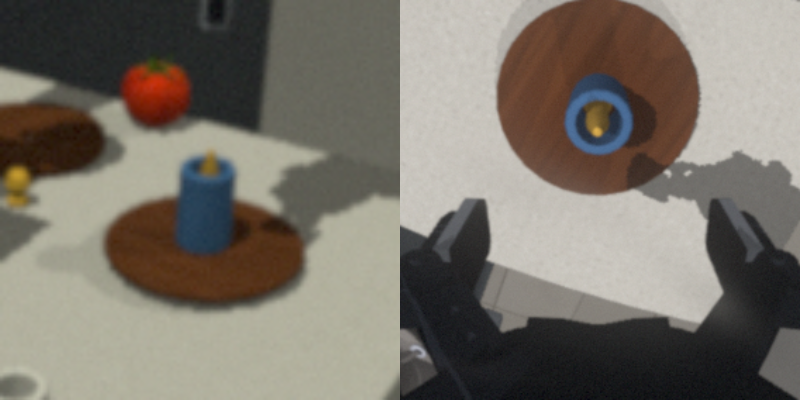

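The sleeve stands upright on the plate at (207,205) in the left crop, with the rod tip at (210,160) centred in the bore. The gripper is clear and the stand has not moved.

```bash
python3 -c "
from bench import r
print(r.hand_in())"
```

```text
the job is handed in; nothing more can be done
None
```

The tall blue sleeve stands upright on the dark wooden plate, centred around the brass rod; I lowered it to contact before letting go, the stand and short white sleeve were not disturbed, and the job is handed in (no verdict was returned).

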